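Count, sort and scan a batch of pivot pins

ROBOT

A 6-joint arm with a two-finger parallel gripper is mounted at the origin on the work surface. World frame = base frame: x ahead of the robot, y to its left, z up, the work surface at z = 0. Lengths are in mm, angles in rad, forces in N, time in s.
With the tool pointing down it reaches from about 275 to 750 mm from the base axis. Payload 10.2 kg.
Tool frame: the origin (TCP) lies midway between the tips of the shut fingers; the grasp point (between the pads) lies 19 mm behind it; z points along the fingers, y is the line along which they close (so a half turn about z gives the same grasp; the last joint's range is limited). The gripper opens to 85 mm and grips with 20 to 120 N. Pads are 22 mm wide; open, the fingers measure 114 mm over their backs; the gripper's body (76 mm by 85 mm) begins 54 mm behind the grasp point. The pads swing forward as they close: fully open they stand 13 mm farther back than shut.
Start: joints at [-1.57, 0.313, 1.498, -0, 1.331, -0.223], TCP at [116.503, -511.916, 231.294] pointing down, gripper open.
Joint ranges: [-2.94, 2.94], [-0.97, 2.17], [0.19, 2.56], [-1.23, 4.37], [0.02, 3.11], [-2.88, 2.88]. Speed limits (rad/s): [2.39, 2.39, 3.01, 3.14, 3.14, 3.14].

INTERFACE

Orientations are given as a unit quaternion [w, x, y, z].
In Python, from rig import ctrl, capture, camera_info gives the robot as it stands.
- The arm moves only by the tool apply_moves, never from a script. Its argument "targets" is a list of rows, each a list of 3 entries, a list of its own where there are three numbers: the finger opening in mm, from 0 to 85.4, then the shift along the world's x, y, z in mm, then the turn, a rotation vector about the world's x, y, z in degrees. In form: [[grip, [dx, dy, dz], [rx, ry, rz]], ...]. A call has 1 to 20 rows; each row is the pose to reach, as a shift and turn from the pose commanded when the call began; what a row does not reach only later rows make up. A row lasts 1/10 s, in which the tool goes at most 50 mm and 8.59 degrees, less where a joint would pass 70% of its speed; a pose out of reach is approached as far as the arm can. A call with a gripper value outside its range is refused whole. The fingers move at their own pace and stop on an object; "squeeze" is the grip in N (left out, the last holds). Time passes only in rows, so rows that repeat a pose let the fingers close. It gives the time, the measured TCP pose, the force, the opening and the grip force at its end, in the units of the state.
- ctrl.sense(): the state, without advancing time (a new reading comes with each control period).
- capture(name): name is "side" or "top" or "wrist"; returns (picture, depth): 480x640x3 uint8, blue, green, red; 480x640 float32, mm along the optical axis (not along the pixel's ray), 0 where there is no reading.
- camera_info(name): a dict with "vfov" (degrees; the focal length in pixels is half the picture's height over the tangent of half this angle, whatever the lens; pixels are square), "cx", "cy" (the principal point, pixels), "extrinsics" (4x4, takes a point from camera to world coordinates). Camera axes: x right, y down, z forward; pixel columns grow to the right and rows downward; lengths in mm; the calibration is good to about 2 mm. A picture is of the moment at which its call begins: read the wrist's pose just before it. camera_info takes no time and is no camera call; for the wrist camera it gives the pose at the moment of the call.
- ctrl.finish_job(): hands the job in; it is judged then, once.
The state is a dict: "time_s": time; "joints": joint angles; "dq": joint speeds; "tau": joint torques, N m; "eef_pos": TCP position; "ee_rot": TCP orientation; "force": force on the tool from outside, world axes, zero at the start; "wrist_torque": the same for the moment, N m; "grip_width": opening from 0.0 (shut) to 1.0 (fully open); "grip_force": force on a finger pad.
Only numpy, scipy, OpenCV 4.12 (cv2) and the standard library are available. Lean on these libraries where they do the work, as an engineer would, in place of code of your own. Each camera call takes 0.05 s, during which the arm holds its last target. There are 200 camera calls.

TASK

Open the batch: press the black button on the counter fully down and let it come back up; then sort the steel pins from the low black-floored tray in the middle into the plywood racks, short pins in the rack with the short lanes and long pins in the rack with the long lanes, each lying flat along a lane of its own. When all are sorted, take the scanner and hold its window square-on to the middle of the barcode label, about 80 mm away, perfectly still for two seconds, lay it back flat on its rest, and close the batch with another full press and release of the button. Do not disturb the mug, the tape roll or the bottle.

Things in the scene. Friction and masses are not known exactly. Their poses are not given: they have to be found in the camera images.
- short_pin0: short machined steel pivot pin, 70 mm long overall: a 44 mm long body of square section 20 x 20 mm with a round end 14 mm across and 13 mm long at either end. Origin at its very centre (10 mm above what it lies on); x runs along its length. Starts lying in the low tray; some pins are absent
- short_pin1: short machined steel pivot pin, 70 mm long overall: a 44 mm long body of square section 20 x 20 mm with a round end 14 mm across and 13 mm long at either end. Origin at its very centre (10 mm above what it lies on); x runs along its length. Starts lying in the low tray; some pins are absent
- short_pin2: short machined steel pivot pin, 70 mm long overall: a 44 mm long body of square section 20 x 20 mm with a round end 14 mm across and 13 mm long at either end. Origin at its very centre (10 mm above what it lies on); x runs along its length. Starts lying in the low tray; some pins are absent
- long_pin0: long machined steel pivot pin, 110 mm long overall: a 84 mm long body of square section 20 x 20 mm with a round end 14 mm across and 13 mm long at either end. Origin at its very centre (10 mm above what it lies on); x runs along its length. Starts lying in the low tray; some pins are absent
- long_pin1: long machined steel pivot pin, 110 mm long overall: a 84 mm long body of square section 20 x 20 mm with a round end 14 mm across and 13 mm long at either end. Origin at its very centre (10 mm above what it lies on); x runs along its length. Starts lying in the low tray; some pins are absent
- long_pin2: long machined steel pivot pin, 110 mm long overall: a 84 mm long body of square section 20 x 20 mm with a round end 14 mm across and 13 mm long at either end. Origin at its very centre (10 mm above what it lies on); x runs along its length. Starts lying in the low tray; some pins are absent
- short_rack: fixed low plywood rack for the short pins: a 4 mm thick floor with three parallel lanes along x, each 94 mm long and 38 mm wide inside, their centre lines at y = -42, 0 and +42 mm, between 4 mm wide ribs (and end stops) that stand 4 mm above the floor. Outside 102 x 130 mm, 8 mm high. Origin at the centre of its underside, so a pin lying in a lane has its centre at z = 14 mm
- long_rack: fixed low plywood rack for the long pins: a 4 mm thick floor with three parallel lanes along x, each 134 mm long and 38 mm wide inside, their centre lines at y = -42, 0 and +42 mm, between 4 mm wide ribs (and end stops) that stand 4 mm above the floor. Outside 142 x 130 mm, 8 mm high. Origin at the centre of its underside, so a pin lying in a lane has its centre at z = 14 mm
- batch_button (a joint): travel of the round black push button on the batch counter: 0 up, 0.008 m fully down; a spring returns it, fully down takes 5 N
- batch_button_top (a point): centre of the top face of the black push button (38 mm across) when up; it is pressed straight down
- counter: batch counter: fixed grey box 90 x 130 x 50 mm with a dark display and the black push button on top. Origin at the centre of its underside
- label: paper barcode label 70 x 100 mm on the sloping board of the fixed wooden card stand. Origin at the centre of the label; z points straight out of its face (up and towards the robot, 26 degrees off vertical), y along its long side. The board is 96 x 130 mm, its centre 50 mm and its top edge 70 mm above the table
- scanner: hand-held scanner, 160 mm long, 0.2 kg: black handle 34 mm wide and 34 mm high from x = -80 to +30 mm, grey head 56 mm wide and 40 mm high from x = 30 to 80 mm. Origin on its flat underside, between the two ends; x points to the head, z up out of its back. It reads straight out of the underside of the head, along -z. Centre of mass near x = 10 mm
- scanner_window (a point): centre of the amber reading window in the underside of the scanner head, at x = 55 mm, z = 0 in the scanner frame
- scanner_stand: fixed grey rest for the scanner: block 190 (x) x 64 (y) x 12 mm with a 6 mm high lip at either end of x. Origin at the centre of its underside; the scanner lies on its top (z = 12 mm), centred, lengthwise along x
- tray: fixed low tray in which the pins start: 2 mm thick dark floor 190 x 300 mm inside a 3 mm wide metal lip that is 6 mm high above the table. Origin at the centre of its underside
- mug: bystander: white mug 80 mm across, 90 mm high. Origin at the centre of its foot
- tape_roll: bystander: roll of clear tape 100 mm across, 45 mm high, lying flat. Origin at the centre of its underside
- sanitiser: bystander: white bottle 60 mm across, 120 mm high. Origin at the centre of its foot
Not all that is in view belongs to the job. Leave any red look-alike of the counter alone.

How it is judged (in metres and radians):
On the way, in this order (a step that is already met when the one before it is completed fails the run):
1. the batch button is pressed fully down (value of joint batch_button above 0.007 m), for 0.1 s.
2. the batch button has come back up (value of joint batch_button below 0.0015 m), for 0.1 s.
3. every pin lies flat in a lane of the rack for its length (x of short_pin0 in the frame of short_rack between -0.018 and 0.018 m and y of short_pin0 in the frame of short_rack between -0.056 and 0.056 m and z of each of short_pin0, short_pin1, short_pin2 in the frame of short_rack below 0.018 m and angle between the x axis of each of short_pin0, short_pin1, short_pin2 and the x axis of short_rack, either way round below 0.3 rad and linear speed of each of short_pin0, short_pin1, short_pin2, long_pin0, long_pin1, long_pin2 below 0.02 m/s and x of short_pin1 in the frame of short_rack between -0.018 and 0.018 m and y of short_pin1 in the frame of short_rack between -0.056 and 0.056 m and x of short_pin2 in the frame of short_rack between -0.018 and 0.018 m and y of short_pin2 in the frame of short_rack between -0.056 and 0.056 m and x of long_pin0 in the frame of long_rack between -0.018 and 0.018 m and y of long_pin0 in the frame of long_rack between -0.056 and 0.056 m and z of each of long_pin0, long_pin1, long_pin2 in the frame of long_rack below 0.018 m and angle between the x axis of each of long_pin0, long_pin1, long_pin2 and the x axis of long_rack, either way round below 0.3 rad and x of long_pin1 in the frame of long_rack between -0.018 and 0.018 m and y of long_pin1 in the frame of long_rack between -0.056 and 0.056 m and x of long_pin2 in the frame of long_rack between -0.018 and 0.018 m and y of long_pin2 in the frame of long_rack between -0.056 and 0.056 m), for 0.2 s.
4. the scanner window is held still, square-on to the middle of the label, 45 to 125 mm away, for 1 s (x of scanner_window in the frame of label between -0.02 and 0.02 m and y of scanner_window in the frame of label between -0.025 and 0.025 m and z of scanner_window in the frame of label between 0.045 and 0.125 m and angle between the z axis of scanner and the z axis of label, either way round below 0.22 rad and angle between scanner's own z axis and vertical below 1.2 rad and linear speed of scanner below 0.03 m/s), for 1 s.
5. the scanner is back, lying flat on its rest, let go (x of scanner in the frame of scanner_stand between -0.03 and 0.03 m and y of scanner in the frame of scanner_stand between -0.02 and 0.02 m and z of scanner in the frame of scanner_stand below 0.017 m and angle between scanner's own z axis and vertical below 0.1 rad and angle between the x axis of scanner and the x axis of scanner_stand, either way round below 0.3 rad and linear speed of scanner below 0.02 m/s and contact force between the fingers and scanner below 0.1 N), for 0.2 s.
6. the batch button is pressed fully down again (value of joint batch_button above 0.007 m), for 0.1 s.
7. the batch button has come back up again (value of joint batch_button below 0.0015 m), for 0.1 s.
At the end, for the whole second after the job is handed in: every pin lies still and flat in a lane of the rack for its length (centre within 18 mm of the middle of the lane's length, along the lane within 0.3 rad), the scanner lies flat and still on its rest (within 30 mm lengthwise, 20 mm sideways and 0.3 rad of centred), and the button is up (all of step 3 and x of scanner in the frame of scanner_stand between -0.03 and 0.03 m and y of scanner in the frame of scanner_stand between -0.02 and 0.02 m and z of scanner in the frame of scanner_stand below 0.017 m and angle between scanner's own z axis and vertical below 0.1 rad and angle between the x axis of scanner and the x axis of scanner_stand, either way round below 0.3 rad and linear speed of scanner below 0.02 m/s and value of joint batch_button below 0.0015 m); the robot touches nothing.
It fails at once if the mug is pushed away or knocked over (distance of mug from where it was at the start of the episode above 0.03 m).
It fails at once if the tape roll is pushed away or knocked over (distance of tape_roll from where it was at the start of the episode above 0.03 m).
It fails at once if the bottle is pushed away or knocked over (distance of sanitiser from where it was at the start of the episode above 0.03 m).
Of short_pin0, short_pin1, short_pin2, long_pin0, long_pin1, long_pin2 only 4 to 6 are there at a start; the rules pass over those that are not, and their reading is None.
At some moment in a run one of short_pin0, short_pin1, short_pin2, long_pin0, long_pin1, long_pin2 may be knocked a few centimetres aside while the robot is not near it.
It also fails if it takes over 208 s, if anything falls off the work surface, if the arm or the gripper's body presses on something with over 40 N, if the wrist force passes 120 N, or if a joint passes its speed limit or range.

## Working session

There is one attempt and no reset: what is moved stays moved. The work goes in short steps, Python scripts to look and compute and a tool call to move; the robot and the scene stay as the last step left them, time stands still between calls to the robot, and variables do not carry over. Pictures are saved under pics/ and viewed, at most 14 in all, crops included, and the job is handed in when it is done.

Besides the shell and the picture viewer there is one more tool, called as name([rows], argument=value, ...), one row to a line, values as JSON. apply_moves: Moves the arm, as the interface text tells. Its arguments: {"type":"object","properties":{"targets":{"type":"array","items":{"type":"array"}},"squeeze":{"type":"number"}},"required":["targets"]}

```bash
mkdir -p pics; ls
cat > h.py <<'E'
import numpy as np, cv2
from rig import ctrl, capture, camera_info
def cam(n):
    i=camera_info(n); f=240/np.tan(np.radians(i["vfov"])/2)
    return f,i["cx"],i["cy"],np.array(i["extrinsics"])
def cloud(n,c=None,d=None):
    f,cx,cy,E=cam(n)
    if d is None: c,d=capture(n)
    v,u=np.mgrid[0:480,0:640]
    P=np.stack([(u-cx)*d/f,(v-cy)*d/f,d,np.ones_like(d)],-1)@E.T
    return c,d,P[...,:3]
E
python3 - <<'E'
from h import *
print(ctrl.sense())
for n in("top","side"):
    c,d,P=cloud(n); cv2.imwrite(f"pics/{n}0.png",c); np.savez(f"/tmp/{n}0.npz",c=c,d=d,P=P)
    print(n,cam(n)[:3],cam(n)[3].round(2).tolist())
    print(np.isfinite(d).all(),(d>0).mean())
E
```

```text
pics
{'time_s': 0.0, 'joints': array([-1.57040246e+00,  3.13456240e-01,  1.49844697e+00,  4.10955576e-05,
        1.33099479e+00, -2.23404815e-01]), 'dq': array([-0.00014297, -0.00010519,  0.00170825,  0.00156592,  0.00054544,
        0.00069393]), 'tau': array([-1.37128634e-03, -4.12269902e+01, -2.59744906e+01, -2.67745327e-04,
        4.13768328e-03,  2.03623166e-06]), 'eef_pos': array([ 116.51172064, -511.64465631,  230.72815978]), 'ee_rot': array([-6.46403348e-04,  9.93746133e-01,  1.11661077e-01,  9.24590578e-05]), 'force': array([-0.88284518,  0.08582427, -0.73464778]), 'wrist_torque': array([ 0.02447777, -0.07067662,  0.00955598]), 'grip_force': 0.0, 'grip_width': 1.0012640914857853}
top (np.float64(480.4358889671332), 322.1278572017119, 242.08613923637765) [[-0.01, -0.98, 0.18, 356.7], [-1.0, 0.01, 0.0, 17.66], [-0.0, -0.18, -0.98, 1179.65], [0.0, 0.0, 0.0, 1.0]]
True 0.9959733072916667
side (np.float64(603.5162462307037), 321.28820450522375, 238.03471816024097) [[-0.74, -0.43, 0.51, -303.53], [-0.67, 0.46, -0.58, 996.71], [0.02, -0.77, -0.63, 1119.36], [0.0, 0.0, 0.0, 1.0]]
True 0.9959407552083334
```

View pics/top0.png

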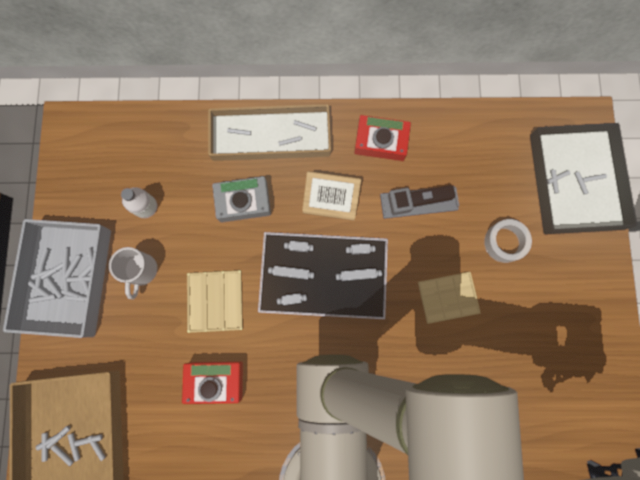

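View pics/side0.png

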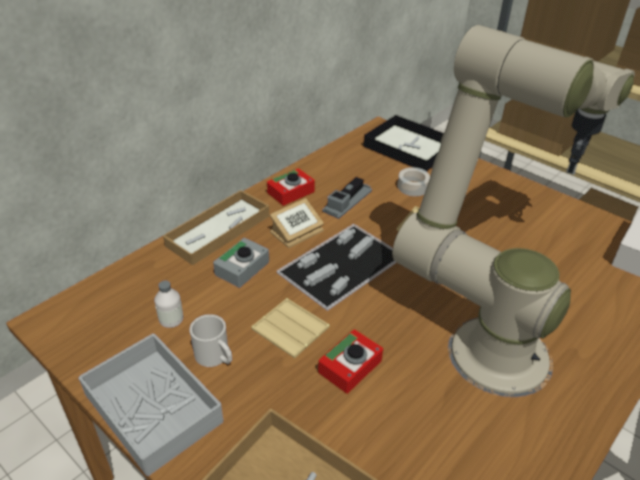

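Top view: short pins lie at (298,246), (360,249), (291,299) and long ones at (290,272), (358,274). The grey counter's button is at (240,200), the label at (332,195), the scanner at (418,200), and the racks at (214,301) and (449,297). Red counters are decoys. The side view agrees.

```bash
cat >> h.py <<'E'
def rect(pts):
    (cx,cy),(w,h),a=cv2.minAreaRect(pts.astype(np.float32))
    if w<h: w,h,a=h,w,a+90
    return np.round([cx,cy,w,h,(a+90)%180-90],1)
def comps(P,m,minA=30):
    n,l,s,c=cv2.connectedComponentsWithStats(m.astype(np.uint8))
    for k in range(1,n):
        if s[k,4]>=minA:
            q=P[l==k]; yield c[k].round(),s[k,4],q,rect(q[:,:2])
E
python3 - <<'E'
from h import *
for n in("top","side"):
    z=np.load(f"/tmp/{n}0.npz"); c,P=z["c"].astype(int),z["P"]
    hsv=cv2.cvtColor(z["c"],cv2.COLOR_BGR2HSV)
    print("==",n,"table z noise",np.std(P[...,2][(abs(P[...,2])<15)]).round(2))
    X,Y,Z=P[...,0],P[...,1],P[...,2]
    ws=(X>250)&(X<760)&(abs(Y)<600)
    print("pins")
    m=ws&(Z>10)&(Z<35)&(hsv[...,1]<60)&(hsv[...,2]>110)&(X<560)&(X>330)&(Y<180)&(Y>-170)
    for cc,a,q,r in comps(P,m): print(cc,a,r,np.percentile(q[:,2],[10,50,90]).round(1))
    print("plywood/tan")
    m=ws&(hsv[...,0]>15)&(hsv[...,0]<32)&(Z>-5)&(Z<20)&(hsv[...,2]>60)&(hsv[...,1]>50)&(X<520)
    for cc,a,q,r in comps(P,m,400): print(cc,a,r,np.percentile(q[:,2],[10,50,90]).round(1))
    print("tall")
    m=ws&(Z>25)&(X>400)
    for cc,a,q,r in comps(P,m,60): print(cc,a,r,np.percentile(q[:,2],[10,50,90,99]).round(1))
E
```

```text
== top table z noise 3.21
pins
[299. 247.] 161 [552.   76.   66.9  16.   87.9] [15.7 20.9 24.9]
[361. 249.] 216 [547.2 -77.1  68.8  20.4 -88.8] [15.5 21.2 24.6]
[291. 273.] 355 [490.7  94.  108.7  20.7  82.3] [17.4 21.5 24.8]
[358. 275.] 348 [484.4 -70.  109.2  20.8 -85.6] [17.6 21.9 24.9]
[292. 299.] 214 [426.   92.4  70.   19.9 -82.8] [17.1 21.5 24.8]
plywood/tan
[214. 301.] 3461 [425.1 284.1 151.5 140.2   2. ] [0.9 4.6 8.4]
[449. 297.] 2419 [ 430.2 -291.1  138.2  107.1  -79.4] [1.3 4.8 8.8]
tall
[549. 202.] 596 [ 661.3 -535.1  188.6   61.5   22.1] [29.1 44.2 52.1 55. ]
[331. 195.] 2116 [677.8  -5.7 129.9  91.6  81.1] [33.8 51.6 67.4 72.4]
[241. 199.] 2035 [672.  215.3 130.1  91.3 -82.2] [46.7 51.5 67.2 77. ]
[418. 198.] 1173 [ 672.3 -228.5  160.    57.4  -79. ] [40.5 47.9 54.1 56.5]
[138. 201.] 718 [658.6 457.4  59.9  51.6 -32.8] [ 42.7  82.9 119.7 124.2]
[510. 240.] 859 [ 562.5 -434.4   99.1   98.9  -54.5] [32.1 44.6 47.8 50.5]
[ 95. 265.] 878 [507.1 557.1 208.4  53.8   9.2] [29.7 48.7 61.3 63.9]
[131. 269.] 1010 [493.2 458.8 107.3  80.   29.3] [31.9 66.7 89.8 93.3]
== side table
[... 309 characters left out ...]
78.2  24.9 -77.5] [13.7 18.5 23.2]
plywood/tan
[285. 354.] 12004 [385.1 312.7 574.4 269.9  90. ] [-3.5 -0.5  3.8]
tall
[410. 155.] 353 [ 662.5 -534.2  192.1   72.8   19.8] [28.5 38.5 47.5 51.8]
[414. 179.] 413 [ 561.  -431.9  108.1   97.   -70.1] [28.2 39.1 44.8 48.4]
[345. 193.] 538 [ 672.5 -223.5  168.1   58.1  -74.9] [30.9 44.  51.5 55.2]
[296. 220.] 1268 [674.5  -3.  138.9  93.6  81.7] [30.2 47.3 64.6 69.1]
[241. 259.] 1368 [669.7 218.8 137.2  97.2 -81.5] [34.3 48.5 62.9 75.1]
[168. 303.] 797 [651.9 468.8  59.9  49.7  63.2] [ 36.7  75.2 114.8 121. ]
[210. 338.] 1372 [490.1 473.9 111.4  79.7 -30.7] [33.7 63.6 87.  91.1]
[168. 359.] 781 [506.9 560.5 208.8  50.9   8.4] [29.4 47.3 59.6 62.3]
```

apply_moves([
  [60,[334,252,80],[0,0,77.2]],
  [20,[334,252,80],[0,0,77.2]],
  [0,[334,252,80],[0,0,77.2]],
  [0,[334,252,80],[0,0,77.2]],
  [0,[334,252,80],[0,0,77.2]],
  [0,[334,252,80],[0,0,77.2]],
  [0,[334,252,80],[0,0,77.2]],
  [0,[334,252,80],[0,0,77.2]],
  [0,[334,252,80],[0,0,77.2]],
  [0,[334,252,80],[0,0,77.2]],
  [0,[334,252,80],[0,0,77.2]],
  [0,[334,252,80],[0,0,77.2]],
  [0,[334,252,80],[0,0,77.2]],
  [0,[334,252,80],[0,0,77.2]],
  [0,[334,252,80],[0,0,77.2]],
])

```text
time_s: 1.6
eef_pos: [450.2, -260.3, 311.3]
ee_rot: [-0.0, 0.707, 0.707, -0.0]
force: [-1.4, -0.7, 0.0]
grip_width: -0.001
grip_force: 0.0
```

Run:
```python
from h import *
f,cx,cy,E=cam("wrist"); print(f,E.round(2).tolist())
s=ctrl.sense(); print(s["eef_pos"],s["ee_rot"],s["joints"].round(2))
c,d,P=cloud("wrist"); np.savez("/tmp/wA.npz",c=c,d=d,P=P); cv2.imwrite("pics/wA.png",c)
print(P[0,0],P[0,-1],P[-1,0],P[-1,-1])
```

```text
399.12198822014346 [[1.0, -0.0, -0.0, 451.18], [-0.0, -0.96, -0.29, -186.57], [-0.0, 0.29, -0.96, 454.89], [0.0, 0.0, 0.0, 1.0]]
[ 450.16537387 -260.28513054  311.2899855 ] [-2.11460817e-05  7.07379619e-01  7.06833837e-01 -2.17896732e-05] [-0.75  0.26  1.36 -0.    1.52 -0.75]
[128.30379802 -68.5350153    1.12590215] [ 7.69749296e+02 -6.88616670e+01 -4.34418837e-01] [ 394.17453784 -246.81544029  399.47985325] [ 507.95237792 -247.72402048  398.63333218]
```

View pics/wA.png

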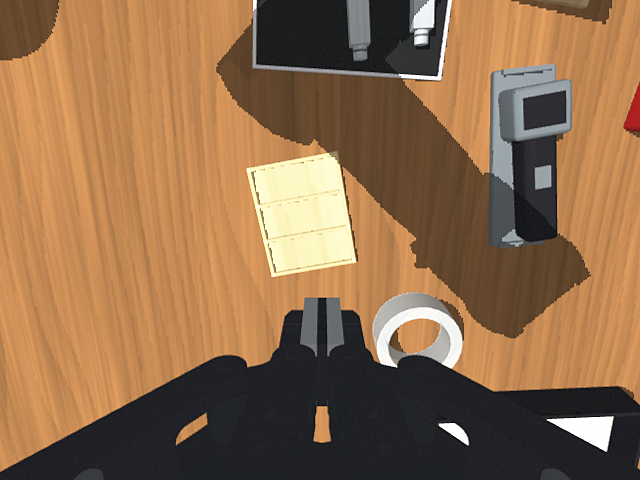

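Wrist view: short rack centred at (302,214), its lanes tilted about 10° from x; scanner from (540,80) head to (535,240) tail, head toward +y; tape roll at (418,335).

apply_moves([
  [0,[10,210,20],[0,0,0]],
  [0,[10,210,20],[0,0,0]],
  [0,[10,210,20],[0,0,0]],
  [0,[10,210,20],[0,0,0]],
  [0,[10,210,20],[0,0,0]],
  [0,[10,210,20],[0,0,0]],
  [0,[10,210,20],[0,0,0]],
])

```text
time_s: 2.35
eef_pos: [460.5, -50.8, 331.0]
ee_rot: [-0.0, 0.707, 0.707, -0.0]
force: [0.7, -0.3, 0.6]
grip_width: -0.004
grip_force: 0.0
```

Run:
```python
from h import *
c,d,P=cloud("wrist"); np.savez("/tmp/wB.npz",c=c,d=d,P=P); cv2.imwrite("pics/wB.png",c)
for n in "AB":
    z=np.load(f"/tmp/w{n}.npz"); c,P=z["c"],z["P"]; hsv=cv2.cvtColor(c,cv2.COLOR_BGR2HSV)
    X,Y,Z=P[...,0],P[...,1],P[...,2]
    print("==",n,"pins")
    m=(Z>12)&(Z<30)&(X<575)&(X>380)&(Y<160)&(Y>-150)
    for cc,a,q,r in comps(P,m,200): print(cc,a,r,np.percentile(q[:,2],[10,50,90]).round(1))
    for zl,zh,lab in((2.2,12,"ply"),(25,100,"tall"),(37,100,"tall37")):
        print(lab)
        m=(Z>zl)&(Z<zh)&(X>330)&(X<760)
        if lab=="ply": m&=(hsv[...,0]>12)&(hsv[...,0]<35)&(hsv[...,1]>40)&(X<520)
        for cc,a,q,r in comps(P,m,300): print(cc,a,r,np.percentile(q[:,2],[10,50,90]).round(1))
    print("button-ish"); 
    m=(Z>56)&(Z<90)&(Y>120)&(Y<300)
    for cc,a,q,r in comps(P,m,60): print(cc,a,r,np.percentile(q[:,2],[10,50,90,99]).round(1))
```

```text
== A pins
[359.  27.] 1163 [487.3 -98.5  52.7  20.2 -85.6] [17.7 22.4 23.8]
[422.  20.] 886 [549.  -91.3  39.5  20.5 -88.2] [16.8 22.  23.6]
ply
[302. 213.] 9786 [ 427.5 -289.5  135.6  110.4  -78.8] [3.9 5.2 8.9]
tall
[537. 151.] 7775 [ 671.6 -228.9  159.6   56.4  -80.2] [37.2 47.3 53.5]
[418. 330.] 2674 [ 563.  -423.8   99.3   80.5    1.6] [31.1 45.2 46.6]
[550. 409.] 734 [ 729.4 -529.1   61.4    8.9    2.7] [27.8 39.8 50.6]
tall37
[539. 150.] 7010 [ 671.5 -228.9  159.6   56.3  -80.3] [44.2 47.8 53.6]
[419. 331.] 2122 [ 563.6 -423.    99.4   78.3   -1.2] [41.6 45.5 46.7]
[555. 412.] 433 [ 733.8 -529.1   52.5    8.5    3. ] [38.8 46.  50.8]
button-ish
== B pins
[351.  51.] 1992 [491.1  91.4 102.8  20.1  82.6] [19.8 22.5 23.8]
[289.  51.] 1278 [427.   93.   69.9  20.  -82.3] [17.7 22.3 23.8]
[412.  69.] 1286 [556.1  76.   69.8  20.5  84.4] [17.  22.1 23.7]
[342. 204.] 1506 [485.1 -69.7 110.   20.1 -85.5] [19.  22.6 23.8]
[397. 210.] 947 [548.3 -75.8  70.4  20.5 -87.7] [17.5 22.2 23.7]
ply
[266. 339.] 891 [ 388.4 -256.7   61.    42.4  -89.5] [3.9 5.4 9.1]
tall
[533. 147.] 13416 [676.3  -4.6 130.3  87.5  81.1] [34.1 52.4 67.4]
[493. 324.] 4718 [ 671.4 -227.9  160.4   55.7  -80.1] [36.5 47.3 53.5]
tall37
[541. 148.] 11411 [681.8  -5.4 130.2  76.3  81.1] [41.  55.5 67.9]
[495. 325.] 4225 [ 671.5 -228.   160.2   55.6  -80.1] [44.2 47.8 53.6]
button-ish
```

View pics/wB.png

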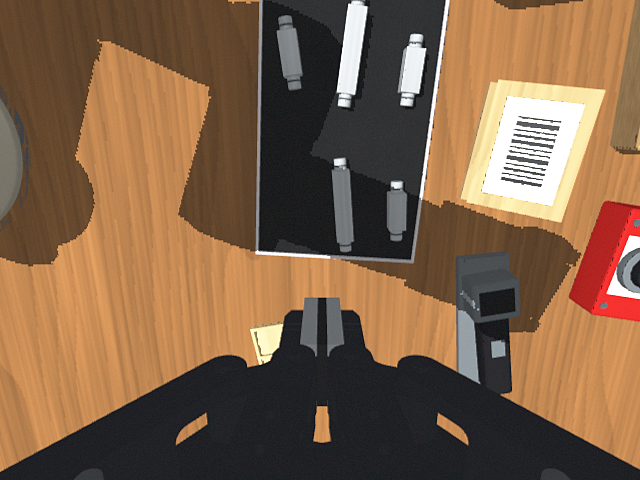

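Wrist view B shows all five pins clearly in the tray, label at (532,150), scanner at (493,324). Now the left side.

apply_moves([
  [0,[50,340,20],[0,0,0]],
  [0,[50,340,20],[0,0,0]],
  [0,[50,340,20],[0,0,0]],
  [0,[50,340,20],[0,0,0]],
  [0,[50,340,20],[0,0,0]],
  [0,[50,340,20],[0,0,0]],
  [0,[50,340,20],[0,0,0]],
  [0,[50,340,20],[0,0,0]],
  [0,[50,340,20],[0,0,0]],
])

```text
time_s: 3.3
eef_pos: [511.3, 289.3, 350.3]
ee_rot: [-0.0, 0.707, 0.707, -0.001]
force: [-0.7, 0.0, 1.8]
grip_width: 0.0
grip_force: 0.0
```

Run:
```python
from h import *
print(ctrl.sense()["eef_pos"].round(1))
c,d,P=cloud("wrist"); np.savez("/tmp/wC.npz",c=c,d=d,P=P); cv2.imwrite("pics/wC.png",c)
hsv=cv2.cvtColor(c,cv2.COLOR_BGR2HSV)
X,Y,Z=P[...,0],P[...,1],P[...,2]
print("ply")
m=(Z>2.2)&(Z<12)&(X>330)&(X<520)&(hsv[...,1]>40)&(hsv[...,0]>12)&(hsv[...,0]<35)
for cc,a,q,r in comps(P,m,300): print(cc,a,r,np.percentile(q[:,2],[10,50,90]).round(1))
for zl in (25,53,58,62,66,70):
    print(zl); m=(Z>zl)&(Z<100)&(X>560)&(Y>130)&(Y<320)
    for cc,a,q,r in comps(P,m,60): print(cc,a,r,np.percentile(q[:,2],[10,50,90,99]).round(1))
for n in "AB":
    P=np.load(f"/tmp/w{n}.npz")["P"];
# rack rib yaw from A, C: ribs high
for n,b in (("A",(360,500,-370,-210)),("C",(340,510,200,370))):
    P=np.load(f"/tmp/w{n}.npz")["P"]; X,Y,Z=P[...,0],P[...,1],P[...,2]
    m=(Z>7.2)&(Z<12)&(X>b[0])&(X<b[1])&(Y>b[2])&(Y<b[3])
    print(n,rect(P[m][:,:2]),m.sum())
# label plane from B
z=np.load("/tmp/wB.npz");P=z["P"];c=z["c"]; X,Y,Z=P[...,0],P[...,1],P[...,2]
m=(c.min(-1)>200)&(X>620)&(X<740)&(abs(Y)<80)&(Z>20)
m=cv2.morphologyEx(m.astype(np.uint8),cv2.MORPH_CLOSE,np.ones((15,15)))>0
q=P[m]; u,s,v=np.linalg.svd(q-q.mean(0),full_matrices=False); n=v[2]*np.sign(v[2,2])
print("label n",n.round(3),np.degrees(np.arccos(n[2])))
xa=np.cross([0,1,0],n); 
e1=np.cross(n,[0,0,1]);e1/=np.linalg.norm(e1);e2=np.cross(n,e1)
uv=np.c_[(q-q.mean(0))@e1,(q-q.mean(0))@e2]; r=rect(uv); print(r,"center",(q.mean(0)+r[0]*e1+r[1]*e2).round(1),"e1",e1.round(3),"e2",e2.round(3))
```

```text
[511.3 289.3 350.3]
ply
[250. 190.] 12359 [419.5 278.7 154.3 136.9   2.8] [3.9 5.2 8.8]
25
[563. 230.] 2075 [798.3 235.1 195.9  85.   63.1] [27.8 38.7 41.3 42.4]
[457. 248.] 8688 [672.4 216.7 129.8  89.6 -82.3] [48.3 51.3 69.  75.8]
[636. 297.] 284 [907.5 158.7  57.2   3.6 -88.7] [25.8 30.4 37.1 40.9]
53
[452. 257.] 1751 [662.5 215.7  56.2  54.   16.8] [61.3 68.3 75.4 76.4]
58
[452. 257.] 1669 [660.9 215.3  52.9  52.6  88.8] [61.9 71.5 75.4 76.4]
62
[453. 258.] 1465 [661.1 215.2  51.9  51.8 -71.6] [62.5 73.6 75.5 76.4]
66
[455. 260.] 910 [660.8 215.5  37.   36.   -1.1] [72.1 74.5 75.8 76.6]
70
[455. 261.] 857 [660.8 215.2  36.8  36.1   2.6] [73.3 74.6 75.8 76.6]
A [ 428.7 -289.   130.7  102.2  -79.5] 2006
C [424.2 281.2 142.5 130.3   2.5] 2265
label n [ 0.867 -0.135  0.48 ] 61.290737235074175
[   1.1 -233.5  479.7  101.4   89.9] center [565.4  12.8 258.2] e1 [-0.153 -0.988  0.   ] e2 [ 0.475 -0.074 -0.877]
```

View pics/wC.png

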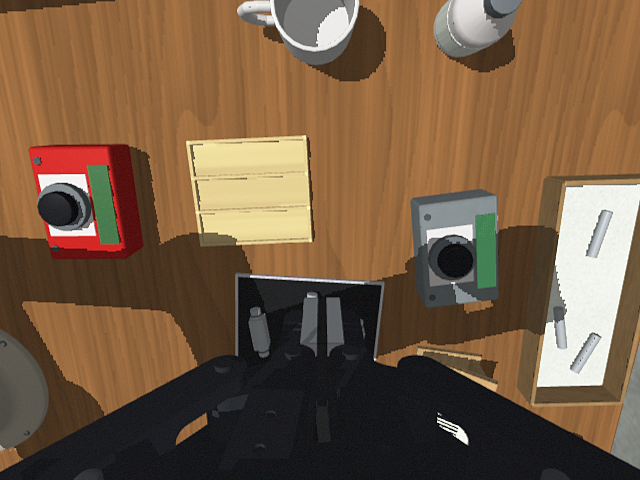

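Wrist view C: button at (455,261), long rack at (250,190), mug and bottle well away. Pressing the button.

apply_moves([
  [0,[150,-75,0],[0,0,0]],
  [0,[150,-75,0],[0,0,0]],
  [0,[150,-75,0],[0,0,0]],
  [0,[150,-75,0],[0,0,0]],
  [0,[150,-75,-255],[0,0,0]],
  [0,[150,-75,-255],[0,0,0]],
  [0,[150,-75,-255],[0,0,0]],
  [0,[150,-75,-255],[0,0,0]],
  [0,[150,-75,-255],[0,0,0]],
  [0,[150,-75,-255],[0,0,0]],
  [0,[150,-75,-265],[0,0,0]],
  [0,[150,-75,-274],[0,0,0]],
  [0,[150,-75,-278],[0,0,0]],
  [0,[150,-75,-281],[0,0,0]],
  [0,[150,-75,-284],[0,0,0]],
  [0,[150,-75,-285],[0,0,0]],
  [0,[150,-75,-286],[0,0,0]],
])

```text
time_s: 5.05
eef_pos: [661.2, 214.9, 66.2]
ee_rot: [0.001, 0.707, 0.707, 0.001]
force: [2.2, -2.5, 4.9]
grip_width: -0.001
grip_force: 2.4
```

Run:
```python
from h import *
s=ctrl.sense(); print(s["eef_pos"].round(1),s["force"].round(1))
z=np.load("/tmp/wB.npz");P=z["P"];c=z["c"]; X,Y,Z=P[...,0],P[...,1],P[...,2]
m=((c.min(-1)>200)&(X>610)&(X<740)&(abs(Y)<80)&(Z>20)&(Z<90)).astype(np.uint8)
n,l,st,_=cv2.connectedComponentsWithStats(m); k=1+np.argmax(st[1:,4])
hull=cv2.convexHull(np.argwhere(l==k)[:,::-1].astype(np.int32)); mm=np.zeros((480,640),np.uint8); cv2.fillConvexPoly(mm,hull,1); m=mm>0
q=P[m]; u,s,v=np.linalg.svd(q-q.mean(0),full_matrices=False); n=v[2]*np.sign(v[2,2])
e1=np.cross(n,[0,0,1]);e1/=np.linalg.norm(e1);e2=np.cross(n,e1)
uv=np.c_[(q-q.mean(0))@e1,(q-q.mean(0))@e2]; r=rect(uv)
print("n",n.round(3),np.degrees(np.arccos(n[2])),r,"center",(q.mean(0)+r[0]*e1+r[1]*e2).round(1),"e1",e1.round(3),"e2",e2.round(3))
```

```text
[661.2 214.9  66.2] [ 2.2 -2.5  4.9]
n [ 0.868 -0.131  0.478] 61.44153342540393 [  -2.2 -233.1  480.1  102.3   89. ] center [566.5  15.6 258.3] e1 [-0.15  -0.989  0.   ] e2 [ 0.473 -0.072 -0.878]
```

apply_moves([
  [0,[0,0,-2],[0,0,0]],
  [0,[0,0,-2],[0,0,0]],
  [0,[0,0,-2],[0,0,0]],
  [0,[0,0,20],[0,0,0]],
  [10,[0,0,60],[0,0,0]],
  [45,[-169.5,-121,60],[0,0,-7.4]],
  [45,[-169.5,-121,60],[0,0,-7.4]],
  [45,[-169.5,-121,60],[0,0,-7.4]],
  [45,[-169.5,-121,60],[0,0,-7.4]],
  [45,[-169.5,-121,60],[0,0,-7.4]],
  [45,[-169.5,-121,0],[0,0,-7.4]],
  [45,[-169.5,-121,0],[0,0,-7.4]],
  [45,[-169.5,-121,-30],[0,0,-7.4]],
  [45,[-169.5,-121,-57],[0,0,-7.4]],
  [45,[-169.5,-121,-57],[0,0,-7.4]],
  [45,[-169.5,-121,-57],[0,0,-7.4]],
])

```text
time_s: 6.65
eef_pos: [491.6, 94.4, 9.1]
ee_rot: [-0.0, 0.751, 0.66, -0.0]
force: [-0.2, 0.8, 0.4]
grip_width: 0.527
grip_force: 0.0
```

apply_moves([
  [10,[0,0,0],[0,0,0]],
  [10,[0,0,0],[0,0,0]],
  [10,[0,0,0],[0,0,0]],
  [10,[0,0,0],[0,0,0]],
  [10,[0,0,0],[0,0,0]],
  [10,[0,0,40],[0,0,0]],
  [10,[-68.7,231,50],[0,0,-80]],
  [10,[-68.7,231,50],[0,0,-80]],
  [10,[-68.7,231,50],[0,0,-80]],
  [10,[-68.7,231,50],[0,0,-80]],
  [10,[-68.7,231,50],[0,0,-80]],
  [10,[-68.7,231,50],[0,0,-80]],
  [10,[-68.7,231,50],[0,0,-80]],
  [10,[-68.7,231,50],[0,0,-80]],
  [10,[-68.7,231,50],[0,0,-80]],
  [10,[-68.7,231,50],[0,0,-80]],
  [10,[-68.7,231,50],[0,0,-80]],
  [10,[-68.7,231,50],[0,0,-80]],
  [10,[-68.7,231,50],[0,0,-80]],
], squeeze=50)

```text
time_s: 8.55
eef_pos: [422.3, 325.1, 58.5]
ee_rot: [-0.0, 1.0, 0.024, 0.0]
force: [-0.4, 1.0, -2.9]
grip_width: 0.218
grip_force: 50.2
```

Run:
```python
from h import *
c,d,P=cloud("wrist"); cv2.imwrite("pics/wD.png",c)
print(ctrl.sense()["eef_pos"])
X,Y,Z=P[...,0],P[...,1],P[...,2]
m=(Z>2.5)&(Z<13)&(X>330)&(X<510)&(Y>200)&(Y<370)
for cc,a,q,r in comps(P,m,300): print(cc,a,r)
m=(Z>15)&(Z<30)&(X>380)&(X<575)&(Y>-150)&(Y<150)
for cc,a,q,r in comps(P,m,300): print("pin",cc,a,r)
```

```text
[422.32706784 325.0761202   58.46829645]
[432. 231.] 46523 [427.  279.7 139.6 134.8   1.8]
```

View pics/wD.png

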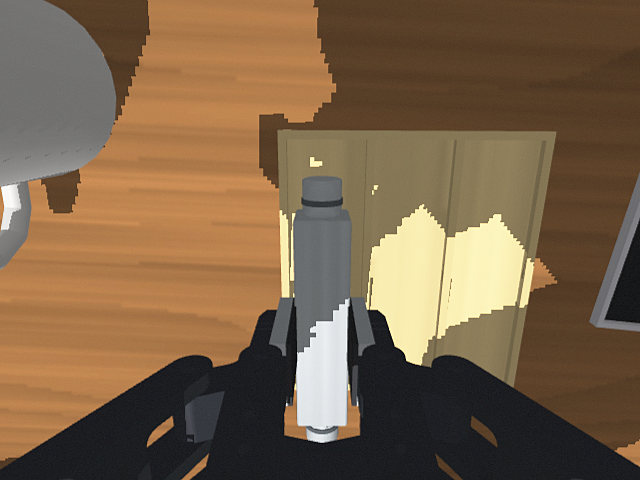

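Pin is gripped straight along the lane of the long rack's left lane. Lowering, releasing, and going to a look pose.

apply_moves([
  [10,[0,0,-30],[0,0,0]],
  [10,[0,0,-42],[0,0,0]],
  [10,[0,0,-47],[0,0,0]],
  [10,[0,0,-47],[0,0,0]],
  [27,[0,0,-47],[0,0,0]],
  [27,[0,0,-47],[0,0,0]],
  [27,[0,0,-47],[0,0,0]],
  [27,[0,0,-15],[0,0,0]],
  [27,[0,0,30],[0,0,0]],
  [45,[38,-325,240],[0,0,87.4]],
  [45,[38,-325,240],[0,0,87.4]],
  [45,[38,-325,240],[0,0,87.4]],
  [45,[38,-325,240],[0,0,87.4]],
  [45,[38,-325,240],[0,0,87.4]],
  [45,[38,-325,240],[0,0,87.4]],
  [45,[38,-325,240],[0,0,87.4]],
  [45,[38,-325,240],[0,0,87.4]],
  [45,[38,-325,240],[0,0,87.4]],
  [45,[38,-325,240],[0,0,87.4]],
  [45,[38,-325,240],[0,0,87.4]],
])

```text
time_s: 10.6
eef_pos: [460.4, -0.6, 298.7]
ee_rot: [0.0, 0.705, 0.709, 0.0]
force: [-0.1, 0.2, 0.2]
grip_width: 0.526
grip_force: 0.0
```

```bash
cat > look.py <<'E'
from h import *
print(ctrl.sense()["eef_pos"].round(1),ctrl.sense()["ee_rot"].round(3))
c,d,P=cloud("wrist"); X,Y,Z=P[...,0],P[...,1],P[...,2]
m=(Z>15)&(Z<30)&(X>360)&(X<600)&(abs(Y)<175)&(d>0)
for cc,a,q,r in comps(P,m,300): print("wrist",cc,a,r,np.median(q[:,2]).round(1))
c,d,P=cloud("top"); X,Y,Z=P[...,0],P[...,1],P[...,2]
hsv=cv2.cvtColor(c,cv2.COLOR_BGR2HSV)
m=(Z>13)&(Z<35)&(hsv[...,1]<60)&(X<590)&(X>330)&(abs(Y)<380)
for cc,a,q,r in comps(P,m,60): print("top",cc,a,r,np.median(q[:,2]).round(1))
for nm,(cx,cy,yaw) in dict(long=(424.2,281.2,2.5),short=(428.7,-289,10.5)).items():
    w=np.radians(yaw)
    for cc,a,q,r in comps(P,m,60):
        dx,dy=r[0]-cx,r[1]-cy
        if np.hypot(dx,dy)<80: print(nm,"local",np.round([dx*np.cos(w)+dy*np.sin(w),-dx*np.sin(w)+dy*np.cos(w),r[4]-yaw],1))
E
python3 look.py
```

```text
[460.4  -0.6 298.7] [0.    0.705 0.709 0.   ]
wrist [288. 100.] 1308 [426.9  93.1  69.8  20.2 -82.3] 22.4
wrist [416. 119.] 1298 [556.2  76.1  70.1  20.6  84.3] 22.3
wrist [343. 254.] 1547 [485.  -69.3 109.4  20.  -85.5] 22.7
wrist [399. 260.] 963 [548.  -75.8  70.6  20.5 -86.4] 22.3
top [195. 302.] 370 [423.3 323.5 108.   20.1   1.9] 23.7
top [298. 299.] 107 [428.2  76.1  37.1  19.6 -80.9] 22.0
long local [ 0.9 42.3 -0.6]
```

apply_moves([
  [45,[24.7,-69.4,-240],[0,0,4.5]],
  [45,[24.7,-69.4,-240],[0,0,4.5]],
  [45,[24.7,-69.4,-240],[0,0,4.5]],
  [45,[24.7,-69.4,-240],[0,0,4.5]],
  [45,[24.7,-69.4,-240],[0,0,4.5]],
  [45,[24.7,-69.4,-240],[0,0,4.5]],
  [45,[24.7,-69.4,-260],[0,0,4.5]],
  [45,[24.7,-69.4,-280],[0,0,4.5]],
  [45,[24.7,-69.4,-290],[0,0,4.5]],
  [45,[24.7,-69.4,-290],[0,0,4.5]],
  [10,[24.7,-69.4,-290],[0,0,4.5]],
  [10,[24.7,-69.4,-290],[0,0,4.5]],
  [10,[24.7,-69.4,-290],[0,0,4.5]],
  [10,[24.7,-69.4,-290],[0,0,4.5]],
  [10,[24.7,-69.4,-290],[0,0,4.5]],
  [10,[24.7,-69.4,-250],[0,0,4.5]],
  [10,[24.7,-69.4,-240],[0,0,4.5]],
])

```text
time_s: 12.4
eef_pos: [486.5, -69.8, 61.7]
ee_rot: [0.002, 0.679, 0.734, 0.001]
force: [1.3, 0.1, -1.9]
grip_width: 0.219
grip_force: 50.4
```

apply_moves([
  [10,[-59,306.5,0],[0,0,-92]],
  [10,[-59,306.5,0],[0,0,-92]],
  [10,[-59,306.5,0],[0,0,-92]],
  [10,[-59,306.5,0],[0,0,-92]],
  [10,[-59,306.5,0],[0,0,-92]],
  [10,[-59,306.5,0],[0,0,-92]],
  [10,[-59,306.5,0],[0,0,-92]],
  [10,[-59,306.5,0],[0,0,-92]],
  [10,[-59,306.5,0],[0,0,-92]],
  [10,[-59,306.5,0],[0,0,-92]],
  [10,[-59,306.5,0],[0,0,-92]],
  [10,[-59,306.5,0],[0,0,-92]],
  [10,[-59,306.5,0],[0,0,-92]],
  [10,[-59,306.5,-30],[0,0,-92]],
  [10,[-59,306.5,-42],[0,0,-92]],
  [10,[-59,306.5,-47],[0,0,-92]],
  [10,[-59,306.5,-47],[0,0,-92]],
])

```text
time_s: 14.1
eef_pos: [425.9, 237.2, 11.9]
ee_rot: [0.0, 1.0, 0.023, -0.0]
force: [1.0, 0.1, -3.7]
grip_width: 0.218
grip_force: 50.3
```

apply_moves([
  [27,[0,0,0],[0,0,0]],
  [27,[0,0,0],[0,0,0]],
  [27,[0,0,0],[0,0,0]],
  [27,[0,0,30],[0,0,0]],
  [27,[0,0,75],[0,0,0]],
  [45,[34,-237,289],[0,0,87.5]],
  [45,[34,-237,289],[0,0,87.5]],
  [45,[34,-237,289],[0,0,87.5]],
  [45,[34,-237,289],[0,0,87.5]],
  [45,[34,-237,289],[0,0,87.5]],
  [45,[34,-237,289],[0,0,87.5]],
  [45,[34,-237,289],[0,0,87.5]],
  [45,[34,-237,289],[0,0,87.5]],
  [45,[34,-237,289],[0,0,87.5]],
  [45,[34,-237,289],[0,0,87.5]],
  [45,[34,-237,289],[0,0,87.5]],
])

```text
time_s: 15.7
eef_pos: [459.9, 0.1, 300.4]
ee_rot: [0.0, 0.705, 0.709, 0.0]
force: [-0.0, -0.1, 0.9]
grip_width: 0.528
grip_force: 0.0
```

```bash
python3 look.py
```

```text
[4.599e+02 1.000e-01 3.004e+02] [0.    0.705 0.709 0.   ]
wrist [289. 101.] 1290 [427.   93.1  69.6  20.1 -82.3] 22.5
wrist [416. 120.] 1286 [556.   76.2  70.1  20.6  84.9] 22.2
wrist [399. 261.] 961 [548.2 -75.5  70.2  20.3 -87.7] 22.3
top [195. 302.] 368 [423.4 323.5 108.2  20.    2.7] 23.6
top [232. 300.] 378 [425.2 236.  108.1  20.9   3.6] 23.5
top [298. 299.] 109 [428.3  76.1  36.7  19.5 -81.5] 20.9
long local [ 1.  42.3  0.2]
long local [ -1.  -45.2   1.1]
```

apply_moves([
  [45,[-33,93,-240],[0,0,7.7]],
  [45,[-33,93,-240],[0,0,7.7]],
  [45,[-33,93,-240],[0,0,7.7]],
  [45,[-33,93,-240],[0,0,7.7]],
  [45,[-33,93,-240],[0,0,7.7]],
  [45,[-33,93,-240],[0,0,7.7]],
  [45,[-33,93,-260],[0,0,7.7]],
  [45,[-33,93,-280],[0,0,7.7]],
  [45,[-33,93,-292],[0,0,7.7]],
  [45,[-33,93,-292],[0,0,7.7]],
  [10,[-33,93,-292],[0,0,7.7]],
  [10,[-33,93,-292],[0,0,7.7]],
  [10,[-33,93,-292],[0,0,7.7]],
  [10,[-33,93,-292],[0,0,7.7]],
  [10,[-33,93,-292],[0,0,7.7]],
  [10,[-33,93,-252],[0,0,7.7]],
  [10,[-33,93,-242],[0,0,7.7]],
])

```text
time_s: 17.5
eef_pos: [428.7, 93.1, 61.6]
ee_rot: [0.002, 0.658, 0.753, 0.002]
force: [0.5, -0.1, -1.3]
grip_width: 0.22
grip_force: 49.9
```

apply_moves([
  [10,[9.7,-425.5,0],[0,0,-87.2]],
  [10,[9.7,-425.5,0],[0,0,-87.2]],
  [10,[9.7,-425.5,0],[0,0,-87.2]],
  [10,[9.7,-425.5,0],[0,0,-87.2]],
  [10,[9.7,-425.5,0],[0,0,-87.2]],
  [10,[9.7,-425.5,0],[0,0,-87.2]],
  [10,[9.7,-425.5,0],[0,0,-87.2]],
  [10,[9.7,-425.5,0],[0,0,-87.2]],
  [10,[9.7,-425.5,0],[0,0,-87.2]],
  [10,[9.7,-425.5,0],[0,0,-87.2]],
  [10,[9.7,-425.5,0],[0,0,-87.2]],
  [10,[9.7,-425.5,0],[0,0,-87.2]],
  [10,[9.7,-425.5,0],[0,0,-87.2]],
  [10,[9.7,-425.5,-30],[0,0,-87.2]],
  [10,[9.7,-425.5,-42],[0,0,-87.2]],
  [10,[9.7,-425.5,-47],[0,0,-87.2]],
  [10,[9.7,-425.5,-47],[0,0,-87.2]],
])

```text
time_s: 19.2
eef_pos: [436.8, -332.0, 12.0]
ee_rot: [-0.0, 0.996, 0.092, -0.0]
force: [-0.4, -0.1, -1.6]
grip_width: 0.213
grip_force: 49.8
```

apply_moves([
  [27,[0,0,0],[0,0,0]],
  [27,[0,0,0],[0,0,0]],
  [27,[0,0,0],[0,0,0]],
  [27,[0,0,30],[0,0,0]],
  [27,[0,0,75],[0,0,0]],
  [45,[23,332,289],[0,0,79.5]],
  [45,[23,332,289],[0,0,79.5]],
  [45,[23,332,289],[0,0,79.5]],
  [45,[23,332,289],[0,0,79.5]],
  [45,[23,332,289],[0,0,79.5]],
  [45,[23,332,289],[0,0,79.5]],
  [45,[23,332,289],[0,0,79.5]],
  [45,[23,332,289],[0,0,79.5]],
  [45,[23,332,289],[0,0,79.5]],
  [45,[23,332,289],[0,0,79.5]],
  [45,[23,332,289],[0,0,79.5]],
  [45,[23,332,289],[0,0,79.5]],
])

```text
time_s: 20.9
eef_pos: [459.6, -0.4, 300.3]
ee_rot: [-0.0, 0.707, 0.707, -0.0]
force: [0.4, 0.2, -0.2]
grip_width: 0.527
grip_force: 0.0
```

```bash
python3 look.py
```

```text
[ 4.596e+02 -4.000e-01  3.003e+02] [-0.     0.707  0.707 -0.   ]
wrist [416. 119.] 1287 [556.2  76.1  69.8  20.6  84.6] 22.3
wrist [400. 260.] 961 [548.1 -75.6  70.2  19.9 -86.7] 22.3
top [195. 302.] 372 [423.2 323.3 108.   20.2   2.8] 23.7
top [232. 300.] 375 [425.  236.7 108.   21.7   2.3] 23.5
top [468. 293.] 235 [ 437.6 -332.1   68.4   20.2   10.6] 23.0
long local [ 0.8 42.1  0.3]
long local [ -1.1 -44.5  -0.2]
short local [  0.9 -44.    0.1]
```

apply_moves([
  [45,[96.5,76.4,-240],[0,0,-5]],
  [45,[96.5,76.4,-240],[0,0,-5]],
  [45,[96.5,76.4,-240],[0,0,-5]],
  [45,[96.5,76.4,-240],[0,0,-5]],
  [45,[96.5,76.4,-240],[0,0,-5]],
  [45,[96.5,76.4,-240],[0,0,-5]],
  [45,[96.5,76.4,-260],[0,0,-5]],
  [45,[96.5,76.4,-280],[0,0,-5]],
  [45,[96.5,76.4,-292],[0,0,-5]],
  [45,[96.5,76.4,-292],[0,0,-5]],
  [10,[96.5,76.4,-292],[0,0,-5]],
  [10,[96.5,76.4,-292],[0,0,-5]],
  [10,[96.5,76.4,-292],[0,0,-5]],
  [10,[96.5,76.4,-292],[0,0,-5]],
  [10,[96.5,76.4,-292],[0,0,-5]],
  [10,[96.5,76.4,-252],[0,0,-5]],
  [10,[96.5,76.4,-242],[0,0,-5]],
])

```text
time_s: 22.7
eef_pos: [557.7, 76.0, 61.6]
ee_rot: [0.002, 0.737, 0.676, 0.002]
force: [0.3, 0.7, -1.3]
grip_width: 0.221
grip_force: 49.7
```

apply_moves([
  [10,[-135.5,-321.8,0],[0,0,-74.5]],
  [10,[-135.5,-321.8,0],[0,0,-74.5]],
  [10,[-135.5,-321.8,0],[0,0,-74.5]],
  [10,[-135.5,-321.8,0],[0,0,-74.5]],
  [10,[-135.5,-321.8,0],[0,0,-74.5]],
  [10,[-135.5,-321.8,0],[0,0,-74.5]],
  [10,[-135.5,-321.8,0],[0,0,-74.5]],
  [10,[-135.5,-321.8,0],[0,0,-74.5]],
  [10,[-135.5,-321.8,0],[0,0,-74.5]],
  [10,[-135.5,-321.8,0],[0,0,-74.5]],
  [10,[-135.5,-321.8,0],[0,0,-74.5]],
  [10,[-135.5,-321.8,-30],[0,0,-74.5]],
  [10,[-135.5,-321.8,-42],[0,0,-74.5]],
  [10,[-135.5,-321.8,-47],[0,0,-74.5]],
  [10,[-135.5,-321.8,-47],[0,0,-74.5]],
])

```text
time_s: 24.2
eef_pos: [420.7, -245.4, 11.8]
ee_rot: [-0.0, 0.996, 0.093, -0.0]
force: [0.2, -1.2, -1.2]
grip_width: 0.219
grip_force: 49.7
```

apply_moves([
  [27,[0,0,0],[0,0,0]],
  [27,[0,0,0],[0,0,0]],
  [27,[0,0,0],[0,0,0]],
  [27,[0,0,30],[0,0,0]],
  [27,[0,0,75],[0,0,0]],
  [45,[39,246,289],[0,0,79.5]],
  [45,[39,246,289],[0,0,79.5]],
  [45,[39,246,289],[0,0,79.5]],
  [45,[39,246,289],[0,0,79.5]],
  [45,[39,246,289],[0,0,79.5]],
  [45,[39,246,289],[0,0,79.5]],
  [45,[39,246,289],[0,0,79.5]],
  [45,[39,246,289],[0,0,79.5]],
  [45,[39,246,289],[0,0,79.5]],
  [45,[39,246,289],[0,0,79.5]],
  [45,[39,246,289],[0,0,79.5]],
])

```text
time_s: 25.8
eef_pos: [459.6, 0.4, 300.4]
ee_rot: [0.0, 0.707, 0.707, 0.0]
force: [-0.5, 0.4, -1.0]
grip_width: 0.526
grip_force: 0.0
```

```bash
python3 look.py
```

```text
[4.596e+02 4.000e-01 3.004e+02] [0.    0.707 0.707 0.   ]
wrist [400. 260.] 963 [548.3 -75.5  70.   20.3 -87.2] 22.3
top [195. 302.] 370 [423.2 323.3 107.8  20.    1.8] 23.3
top [232. 300.] 373 [425.  236.6 108.2  21.6   3.1] 23.6
top [468. 293.] 231 [ 437.6 -332.2   68.4   21.3   11.5] 23.2
top [432. 300.] 225 [ 420.7 -245.4   69.3   20.8    8.8] 23.7
long local [ 0.8 42.1 -0.7]
long local [ -1.1 -44.6   0.6]
short local [  0.9 -44.1   1. ]
short local [ 0.1 44.3 -1.7]
```

apply_moves([
  [45,[88.5,-75.8,-240],[0,0,2.8]],
  [45,[88.5,-75.8,-240],[0,0,2.8]],
  [45,[88.5,-75.8,-240],[0,0,2.8]],
  [45,[88.5,-75.8,-240],[0,0,2.8]],
  [45,[88.5,-75.8,-240],[0,0,2.8]],
  [45,[88.5,-75.8,-240],[0,0,2.8]],
  [45,[88.5,-75.8,-260],[0,0,2.8]],
  [45,[88.5,-75.8,-280],[0,0,2.8]],
  [45,[88.5,-75.8,-292],[0,0,2.8]],
  [45,[88.5,-75.8,-292],[0,0,2.8]],
  [10,[88.5,-75.8,-292],[0,0,2.8]],
  [10,[88.5,-75.8,-292],[0,0,2.8]],
  [10,[88.5,-75.8,-292],[0,0,2.8]],
  [10,[88.5,-75.8,-292],[0,0,2.8]],
  [10,[88.5,-75.8,-292],[0,0,2.8]],
  [10,[88.5,-75.8,-252],[0,0,2.8]],
  [10,[88.5,-75.8,-242],[0,0,2.8]],
])

```text
time_s: 27.6
eef_pos: [549.6, -76.0, 61.5]
ee_rot: [0.002, 0.689, 0.724, 0.001]
force: [0.6, 0.1, -2.2]
grip_width: 0.221
grip_force: 49.7
```

apply_moves([
  [10,[-119.5,-213.5,0],[0,0,-82.3]],
  [10,[-119.5,-213.5,0],[0,0,-82.3]],
  [10,[-119.5,-213.5,0],[0,0,-82.3]],
  [10,[-119.5,-213.5,0],[0,0,-82.3]],
  [10,[-119.5,-213.5,0],[0,0,-82.3]],
  [10,[-119.5,-213.5,0],[0,0,-82.3]],
  [10,[-119.5,-213.5,0],[0,0,-82.3]],
  [10,[-119.5,-213.5,0],[0,0,-82.3]],
  [10,[-119.5,-213.5,0],[0,0,-82.3]],
  [10,[-119.5,-213.5,0],[0,0,-82.3]],
  [10,[-119.5,-213.5,0],[0,0,-82.3]],
  [10,[-119.5,-213.5,0],[0,0,-82.3]],
  [10,[-119.5,-213.5,-30],[0,0,-82.3]],
  [10,[-119.5,-213.5,-42],[0,0,-82.3]],
  [10,[-119.5,-213.5,-47],[0,0,-82.3]],
  [10,[-119.5,-213.5,-47],[0,0,-82.3]],
])

```text
time_s: 29.2
eef_pos: [428.7, -288.9, 11.8]
ee_rot: [-0.0, 0.996, 0.092, -0.0]
force: [0.1, -0.0, -1.8]
grip_width: 0.221
grip_force: 49.7
```

apply_moves([
  [27,[0,0,0],[0,0,0]],
  [27,[0,0,0],[0,0,0]],
  [27,[0,0,0],[0,0,0]],
  [27,[0,0,30],[0,0,0]],
  [27,[0,0,75],[0,0,0]],
  [60,[121,219,319],[0,0,79.5]],
  [60,[121,219,319],[0,0,79.5]],
  [60,[121,219,319],[0,0,79.5]],
  [60,[121,219,319],[0,0,79.5]],
  [60,[121,219,319],[0,0,79.5]],
  [60,[121,219,319],[0,0,79.5]],
  [60,[121,219,319],[0,0,79.5]],
  [60,[121,219,319],[0,0,79.5]],
  [60,[121,219,319],[0,0,79.5]],
  [60,[121,219,319],[0,0,79.5]],
  [60,[121,219,319],[0,0,79.5]],
  [60,[121,219,319],[0,0,79.5]],
])

```text
time_s: 30.9
eef_pos: [549.7, -70.0, 330.3]
ee_rot: [0.0, 0.707, 0.707, 0.0]
force: [1.2, 0.5, -0.1]
grip_width: 0.701
grip_force: 0.0
```

```bash
python3 look.py
python3 - <<'E'
from h import *
c,d,P=cloud("wrist"); cv2.imwrite("pics/wE.png",c)
X,Y,Z=P[...,0],P[...,1],P[...,2]; ok=(d>0)&(X>600)&(X<760)
m=ok&(c.min(-1)>200)&(abs(Y)<80)&(Z>15)&(Z<90)
m=cv2.morphologyEx(m.astype(np.uint8),cv2.MORPH_CLOSE,np.ones((15,15)))
m=cv2.erode(m,np.ones((3,3)))>0
for cc,a,q,r in comps(P,m&ok,300):
    n=np.linalg.svd(q-q.mean(0),full_matrices=False)[2][2]; n*=np.sign(n[2])
    e1=np.cross(n,[0,0,1]);e1/=np.linalg.norm(e1);e2=np.cross(n,e1)
    r=rect(np.c_[(q-q.mean(0))@e1,(q-q.mean(0))@e2])
    print("label",cc,a,"n",n.round(3),np.degrees(np.arccos(n[2])).round(1),r,"c",(q.mean(0)+r[0]*e1+r[1]*e2).round(1),"e1",e1.round(3),"e2",e2.round(3))
for lo,hi,t in((12,19,"stand"),(37,48.5,"handle"),(50,60,"head"),(37,60,"all")):
    m=ok&(Z>lo)&(Z<hi)&(Y<-120)&(Y>-340)
    for cc,a,q,r in comps(P,m,150): print(t,cc,a,r,np.percentile(q[:,2],[10,50,90]).round(1))
E
```

```text
[549.7 -70.  330.3] [0.    0.707 0.707 0.   ]
top [195. 302.] 372 [423.3 323.8 108.   20.9   2.9] 23.6
top [232. 300.] 380 [424.8 236.2 107.7  20.8   2.3] 23.6
top [468. 293.] 235 [ 437.5 -331.9   68.4   21.1   11.8] 23.1
top [450. 297.] 232 [ 428.9 -289.5   68.9   21.8   10.4] 23.1
top [432. 300.] 228 [ 420.7 -245.6   69.1   21.    10.6] 23.4
long local [ 1.  42.6  0.4]
long local [ -1.4 -45.   -0.2]
short local [  0.8 -43.8   1.3]
short local [ 0.1 -0.5 -0.1]
short local [ 0.  44.1  0.1]
label [447. 129.] 6830 n [-0.43   0.067  0.901] 25.8 [-1.6  1.3 98.3 68.1  0.1] c [675.7  -4.7  51.3] e1 [ 0.155  0.988 -0.   ] e2 [-0.89   0.139 -0.435]
stand [410. 249.] 693 [ 659.7 -149.9   62.2   38.5    6.8] [12.3 13.2 18.3]
stand [396. 333.] 667 [ 646.8 -248.8  149.7   16.   -83.4] [12.2 12.9 14.2]
handle [411. 268.] 249 [ 649.5 -161.6   68.9   32.4   48.3] [38.3 43.5 47.8]
head [421. 284.] 1750 [ 662.7 -174.4   54.5   48.8   10.1] [51.4 53.1 54.3]
all [420. 284.] 2206 [ 664.5 -183.9   70.    56.1  -79.7] [46.2 52.7 54.1]
```

View pics/wE.png

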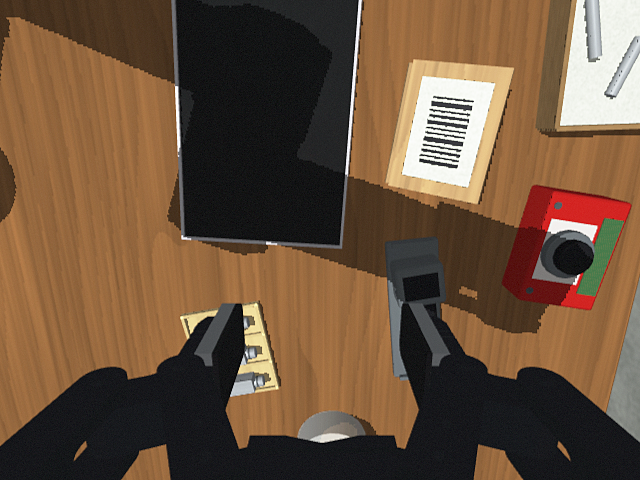

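All pins sit in their lanes; label at (447,129), scanner below at (420,285). Grasping the scanner by its handle.

apply_moves([
  [60,[121,-153.6,0],[0,0,9.7]],
  [60,[121,-153.6,0],[0,0,9.7]],
  [60,[121,-153.6,0],[0,0,9.7]],
  [60,[121,-153.6,0],[0,0,9.7]],
  [60,[121,-153.6,-240],[0,0,9.7]],
  [60,[121,-153.6,-240],[0,0,9.7]],
  [60,[121,-153.6,-240],[0,0,9.7]],
  [60,[121,-153.6,-240],[0,0,9.7]],
  [60,[121,-153.6,-240],[0,0,9.7]],
  [60,[121,-153.6,-240],[0,0,9.7]],
  [60,[121,-153.6,-265],[0,0,9.7]],
  [60,[121,-153.6,-290],[0,0,9.7]],
  [60,[121,-153.6,-305],[0,0,9.7]],
  [60,[121,-153.6,-310],[0,0,9.7]],
  [60,[121,-153.6,-310],[0,0,9.7]],
])

```text
time_s: 32.55
eef_pos: [671.1, -223.9, 21.2]
ee_rot: [0.0, 0.645, 0.764, 0.0]
force: [-0.1, -0.6, -0.3]
grip_width: 0.704
grip_force: 0.0
```

Run:
```python
from h import *
from scipy.spatial.transform import Rotation as R
s=ctrl.sense(); print(s["eef_pos"].round(1),s["force"].round(1),s["joints"].round(2))
n=np.array([-.43,.067,.901]); n/=np.linalg.norm(n); e1=np.array([.155,.988,0]); e1-=n*(e1@n); e1/=np.linalg.norm(e1)
a=np.radians(99.7); x0=np.array([np.cos(a),np.sin(a),0]); z0=np.array([0,0,1.])
M=lambda x,z: np.c_[x,np.cross(z,x),z]
A=M(x0,z0); B=M(e1,n); print("rotvec deg",np.degrees(R.from_matrix(B@A.T).as_rotvec()).round(2))
o=np.array([675.7,-4.7,51.3])+80*n-55*e1
tcp0=np.array([671.5,-228.5,12])+A@[5,0,8.3]
print("tcp0",tcp0,"tcp1",o+B@[5,0,8.3],"shift",o+B@[5,0,8.3]-tcp0)
```

```text
[ 671.1 -223.9   21.2] [-0.1 -0.6 -0.3] [-0.49  0.91  1.06 -0.    1.16 -0.66]
rotvec deg [  0.2  -25.89 -18.29]
tcp0 [ 670.6575531  -223.57148265   20.3       ] tcp1 [630.01397398 -48.18476722 130.79057835] shift [-40.64357912 175.38671544 110.49057835]
```

apply_moves([
  [20,[0,0,0],[0,0,0]],
  [20,[0,0,0],[0,0,0]],
  [20,[0,0,0],[0,0,0]],
  [20,[0,0,0],[0,0,0]],
  [20,[0,0,0],[0,0,0]],
  [20,[0,0,20],[0,0,0]],
  [20,[0,0,60],[0,0,0]],
  [20,[0,0,110],[0,0,0]],
  [20,[0,0,110],[0,0,0]],
], squeeze=60)

```text
time_s: 33.45
eef_pos: [673.3, -224.8, 138.7]
ee_rot: [0.006, 0.645, 0.765, 0.001]
force: [1.6, 0.0, -2.3]
grip_width: 0.383
grip_force: 60.4
```

apply_moves([
  [20,[-10,40,0],[0,-6,-4]],
  [20,[-20,80,0],[0,-12,-8]],
  [20,[-30,120,0],[0,-18,-13]],
  [20,[-40.5,175.5,0],[0,-26,-18.3]],
  [20,[-40.5,175.5,0],[0,-26,-18.3]],
  [20,[-40.5,175.5,0],[0,-26,-18.3]],
  [20,[-40.5,175.5,0],[0,-26,-18.3]],
  [20,[-40.5,175.5,0],[0,-26,-18.3]],
  [20,[-40.5,175.5,0],[0,-26,-18.3]],
  [20,[-40.5,175.5,0],[0,-26,-18.3]],
])

```text
time_s: 34.45
eef_pos: [630.5, -48.9, 130.2]
ee_rot: [0.171, 0.741, 0.633, 0.144]
force: [0.4, 1.0, -2.6]
grip_width: 0.388
grip_force: 60.4
```

Run:
```python
from h import *
s=ctrl.sense(); print(s["joints"].round(2))
for n in ("side","wrist"):
    c,d=capture(n); cv2.imwrite(f"pics/{n}F.png",c if n=="wrist" else cv2.resize(c[110:290,180:420],None,fx=2.5,fy=2.5))
```

```text
[-0.28  0.44  1.67  0.1   0.58 -0.2 ]
```

View pics/wristF.png

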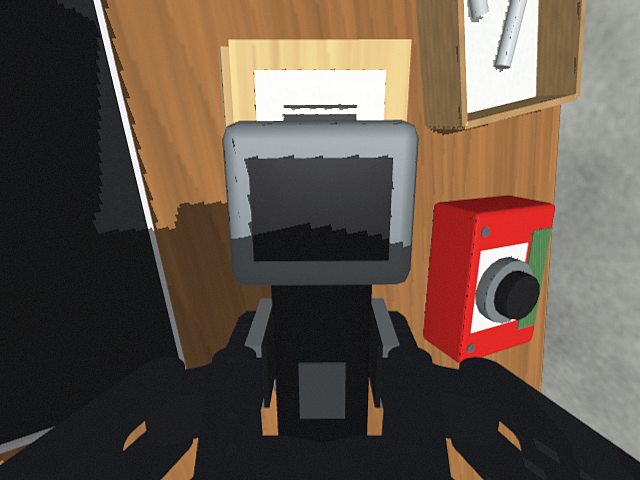

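View pics/sideF.png

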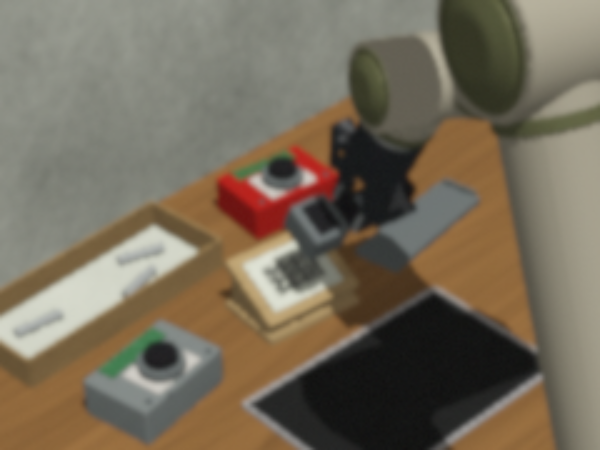

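The wrist view shows the scanner head (320,203) parallel to and over the label (320,95 top edge visible); the side view shows it hovering square over it. Check numerically, then hold.

apply_moves([
  [20,[0,0,0],[0,0,0]],
  [20,[0,0,0],[0,0,0]],
  [20,[0,0,0],[0,0,0]],
  [20,[0,0,0],[0,0,0]],
  [20,[0,0,0],[0,0,0]],
  [20,[0,0,0],[0,0,0]],
  [20,[0,0,0],[0,0,0]],
  [20,[0,0,0],[0,0,0]],
  [20,[0,0,0],[0,0,0]],
  [20,[0,0,0],[0,0,0]],
  [20,[0,0,0],[0,0,0]],
  [20,[0,0,0],[0,0,0]],
  [20,[0,0,0],[0,0,0]],
  [20,[0,0,0],[0,0,0]],
  [20,[0,0,0],[0,0,0]],
  [20,[0,0,0],[0,0,0]],
  [20,[0,0,0],[0,0,0]],
  [20,[0,0,0],[0,0,0]],
  [20,[0,0,0],[0,0,0]],
  [20,[0,0,0],[0,0,0]],
])

```text
time_s: 36.55
eef_pos: [630.2, -48.1, 130.3]
ee_rot: [0.171, 0.741, 0.634, 0.144]
force: [-0.0, 0.4, -2.5]
grip_width: 0.386
grip_force: 60.4
```

```bash
python3 look.py | grep local
python3 - <<'E'
from h import *
c,d,P=cloud("wrist"); n0=np.array([-.43,.067,.901]); C=np.array([675.7,-4.7,51.3]); e1=np.array([.155,.988,0]); ex=np.cross(e1,n0)
q=P[140:270,240:400].reshape(-1,3); q=q[np.abs(q@n0-np.median(q@n0))<6]
n=np.linalg.svd(q-q.mean(0),full_matrices=False)[2][2]; n*=np.sign(n[2])
print("angle",np.degrees(np.arccos(n@n0)).round(2))
L=np.stack([(P-C)@ex,(P-C)@e1,(P-C)@n0],-1); m=(L[...,2]>105)&(L[...,2]<130)&(abs(L[...,0])<40)&(L[...,1]>-27)&(L[...,1]<40)
print([np.percentile(L[m][:,k],[1,50,99]).round(1).tolist() for k in range(3)])
E
```

```text
long local [ -1.  -44.9   0.6]
long local [-13.1  49.5   0.5]
short local [  0.7 -43.8  -1. ]
short local [ 0.  -0.3  0.5]
short local [ 0.1 44.  -0.5]
angle nan
[[-25.9, 0.6, 27.3], [-25.8, 2.8, 24.4], [112.5, 118.2, 120.0]]<stdin>:5: RuntimeWarning: invalid value encountered in arccos
```

```bash
python3 look.py
python3 - <<'E'
from h import *
c,d,P=cloud("top"); cv2.imwrite("pics/topG.png",cv2.resize(c[255:345,160:280],None,fx=5,fy=5))
X,Y,Z=P[...,0],P[...,1],P[...,2]
m=(Z>13)&(Z<35)&(X>330)&(X<520)&(Y>290)&(Y<370)
print(np.percentile(Z[m],[5,25,50,75,95]).round(1))
E
```

```text
[630.2 -48.1 130.3] [0.171 0.741 0.634 0.144]
top [232. 300.] 374 [424.8 236.1 108.   20.7   3.2] 23.3
top [468. 293.] 235 [ 437.2 -331.6   69.    21.2   12.6] 23.1
top [450. 297.] 233 [ 428.7 -289.1   68.7   20.9   10.4] 23.1
top [192. 307.] 380 [409.1 330.3 107.9  20.8   2.8] 23.6
top [432. 300.] 224 [ 420.7 -245.4   69.2   20.5   11.2] 23.3
long local [ -1.4 -45.1   0.7]
long local [-12.9  49.7   0.3]
short local [  0.6 -43.4   2.1]
short local [-0.  -0.1 -0.1]
short local [ 0.1 44.3  0.7]
[17.  21.2 23.6 25.2 28.1]
```

View pics/topG.png

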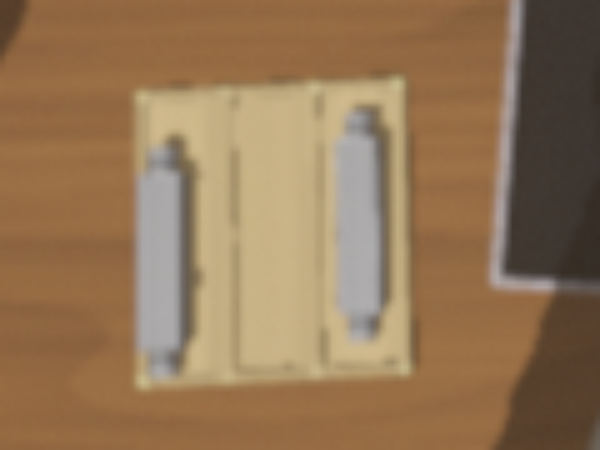

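The knocked long pin is still flat in its own lane, up against the outer rib and end stop (about −13, +50 mm, within limits). Laying the scanner back.

apply_moves([
  [20,[10,-40,0],[0,6,4]],
  [20,[20,-80,0],[0,12,8]],
  [20,[30,-120,0],[0,18,13]],
  [20,[40.5,-175.5,0],[0,26,18.3]],
  [20,[40.5,-175.5,0],[0,26,18.3]],
  [20,[40.5,-175.5,0],[0,26,18.3]],
  [20,[40.5,-175.5,0],[0,26,18.3]],
  [20,[40.5,-175.5,0],[0,26,18.3]],
  [20,[40.5,-175.5,-40],[0,26,18.3]],
  [20,[40.5,-175.5,-80],[0,26,18.3]],
  [20,[40.5,-175.5,-95],[0,26,18.3]],
  [20,[40.5,-175.5,-103],[0,26,18.3]],
  [20,[40.5,-175.5,-107],[0,26,18.3]],
  [20,[40.5,-175.5,-109],[0,26,18.3]],
  [20,[40.5,-175.5,-109],[0,26,18.3]],
  [20,[40.5,-175.5,-109],[0,26,18.3]],
])

```text
time_s: 38.45
eef_pos: [671.1, -223.9, 22.4]
ee_rot: [0.001, 0.645, 0.764, 0.0]
force: [0.3, 1.0, -2.2]
grip_width: 0.382
grip_force: 60.4
```

apply_moves([
  [20,[0,0,-1],[0,0,0]],
  [20,[0,0,-1],[0,0,0]],
  [60,[0,0,-1],[0,0,0]],
  [60,[0,0,-1],[0,0,0]],
  [60,[0,0,-1],[0,0,0]],
  [60,[0,0,-1],[0,0,0]],
  [60,[0,0,20],[0,0,0]],
  [60,[0,0,60],[0,0,0]],
  [60,[0,0,110],[0,0,0]],
  [0,[-80,100,250],[0,0,-9.7]],
  [0,[-80,100,250],[0,0,-9.7]],
  [0,[-80,100,250],[0,0,-9.7]],
  [0,[-80,100,250],[0,0,-9.7]],
  [0,[-80,100,250],[0,0,-9.7]],
  [0,[-80,100,250],[0,0,-9.7]],
])

```text
time_s: 39.95
eef_pos: [590.7, -123.4, 271.7]
ee_rot: [0.001, 0.707, 0.707, 0.0]
force: [-0.1, -0.7, -0.5]
grip_width: -0.002
grip_force: 0.0
```

```bash
python3 look.py|grep local
python3 - <<'E'
from h import *
print(ctrl.sense()["eef_pos"].round(1))
c,d,P=cloud("top")
X,Y,Z=P[...,0],P[...,1],P[...,2]
for lo,hi in((25,100),(8,100)):
  for cc,a,q,r in comps(P,(Z>lo)&(Z<hi)&(X>560)&(X<760)&(Y<-100)&(Y>-340),200): print(lo,cc,a,r,np.percentile(q[:,2],[10,50,90]).round(1))
z=np.load("/tmp/top0.npz"); P=z["P"]; X,Y,Z=P[...,0],P[...,1],P[...,2]
for lo,hi in((25,100),(8,100)):
  for cc,a,q,r in comps(P,(Z>lo)&(Z<hi)&(X>560)&(X<760)&(Y<-100)&(Y>-340),200): print("before",lo,cc,a,r,np.percentile(q[:,2],[10,50,90]).round(1))
E
```

```text
long local [ -1.1 -44.7   0.5]
long local [-13.1  49.4   0.6]
short local [  1.  -43.8  -3. ]
short local [-0.  -0.1 -0.7]
short local [ 0.  44.1 -1.1]
[ 590.6 -124.1  269.8]
8 [425. 206.] 213 [ 647.3 -234.6   58.9   31.8  -53.5] [10.5 15.1 47.2]
before 25 [418. 198.] 1173 [ 672.3 -228.5  160.    57.4  -79. ] [40.5 47.9 54.1]
before 8 [419. 201.] 1930 [ 667.6 -226.5  190.3   64.9  -83.6] [11.5 43.6 52.9]
```

apply_moves([
  [0,[70.3,338.7,-50],[0,0,0]],
  [0,[70.3,338.7,-50],[0,0,0]],
  [0,[70.3,338.7,-50],[0,0,0]],
  [0,[70.3,338.7,-50],[0,0,0]],
  [0,[70.3,338.7,-50],[0,0,0]],
  [0,[70.3,338.7,-50],[0,0,0]],
  [0,[70.3,338.7,-50],[0,0,0]],
  [0,[70.3,338.7,-50],[0,0,0]],
  [0,[70.3,338.7,-50],[0,0,0]],
  [0,[70.3,338.7,-150],[0,0,0]],
  [0,[70.3,338.7,-150],[0,0,0]],
  [0,[70.3,338.7,-150],[0,0,0]],
])

```text
time_s: 41.3
eef_pos: [658.0, 212.7, 113.9]
ee_rot: [-0.004, 0.708, 0.706, -0.006]
force: [-0.7, 0.3, -0.8]
grip_width: -0.001
grip_force: 0.0
```

Run:
```python
from h import *
print(ctrl.sense()["eef_pos"].round(1))
for n in("top","side"):
  c,d,P=cloud(n)
  X,Y,Z=P[...,0],P[...,1],P[...,2]
  for lo,hi in((25,100),(37,100),(8,100)):
    for cc,a,q,r in comps(P,(Z>lo)&(Z<hi)&(X>560)&(X<760)&(Y<-100)&(Y>-340),200): print(lo,cc,a,r,np.percentile(q[:,2],[10,50,90]).round(1))
```

```text
[658.  212.7 113.9]
25 [418. 198.] 1171 [ 669.7 -229.1  159.7   56.9  -81. ] [40.7 47.8 54. ]
37 [419. 198.] 1091 [ 670.1 -229.1  159.4   56.5  -80.9] [43.  48.3 54.2]
8 [419. 201.] 1935 [ 667.1 -227.2  191.8   64.3  -83.8] [11.3 43.4 53. ]
```

Scanner lies flat at its original place. Closing the batch.

apply_moves([
  [0,[0,0,-35],[0,0,0]],
  [0,[0,0,-43],[0,0,0]],
  [0,[0,0,-48],[0,0,0]],
  [0,[0,0,-52],[0,0,0]],
  [0,[0,0,-55],[0,0,0]],
  [0,[0,0,-57],[0,0,0]],
  [0,[0,0,-58],[0,0,0]],
  [0,[0,0,-58],[0,0,0]],
  [0,[0,0,-58],[0,0,0]],
])

```text
time_s: 42.3
eef_pos: [662.0, 215.0, 66.0]
ee_rot: [0.001, 0.707, 0.707, 0.001]
force: [-1.9, -2.2, 11.9]
grip_width: 0.005
grip_force: 5.9
```

apply_moves([
  [0,[0,0,10],[0,0,0]],
  [0,[0,0,50],[0,0,0]],
  [0,[0,0,100],[0,0,0]],
  [0,[0,0,180],[0,0,0]],
  [0,[-100,-150,240],[0,0,0]],
  [0,[-100,-150,240],[0,0,0]],
  [0,[-100,-150,240],[0,0,0]],
  [0,[-100,-150,240],[0,0,0]],
  [0,[-100,-150,240],[0,0,0]],
  [0,[-100,-150,240],[0,0,0]],
])

```text
time_s: 43.3
eef_pos: [560.9, 64.8, 304.2]
ee_rot: [0.0, 0.707, 0.707, 0.001]
force: [0.1, 1.3, -0.1]
grip_width: 0.002
grip_force: 0.0
```

```bash
python3 look.py | grep local
python3 - <<'E'
from h import *
print(ctrl.sense()["eef_pos"].round(1))
for n in ("side","wrist"):
  c,d,P=cloud(n); X,Y,Z=P[...,0],P[...,1],P[...,2]
  for cc,a,q,r in comps(P,(Z>58)&(Z<100)&(X>600)&(X<740)&(Y>150)&(Y<280),40): print(cc,a,r,np.percentile(q[:,2],[50,90,98]).round(1))
z=np.load("/tmp/side0.npz")["P"]; X,Y,Z=z[...,0],z[...,1],z[...,2]
for cc,a,q,r in comps(z,(Z>58)&(Z<100)&(X>600)&(X<740)&(Y>150)&(Y<280),40): print("start",cc,a,r,np.percentile(q[:,2],[50,90,98]).round(1))
E
```

```text
long local [ 16.7 -40.9  -4.5]
long local [-13.1  49.2  -0.2]
short local [  0.9 -43.3  -0.5]
short local [ 0.1 -0.  -0.7]
short local [ 0.1 43.9 -1.3]
[561.1  65.9 302.5]
[244. 254.] 217 [653.4 218.7  50.7  48.7  49.1] [66.8 74.  76.5]
[437.  33.] 3336 [661.2 213.7  53.7  52.2   3.6] [72.8 75.4 76.3]
start [244. 254.] 211 [653.9 218.3  51.2  47.3  51.5] [68.2 74.6 76.5]
```

The long pin's reading near −41 may be partly hidden by the arm; I'll move clear and look again.

apply_moves([
  [0,[-60,-250,30],[0,0,0]],
  [0,[-60,-250,30],[0,0,0]],
  [0,[-60,-250,30],[0,0,0]],
  [0,[-60,-250,30],[0,0,0]],
  [0,[-60,-250,30],[0,0,0]],
  [0,[-60,-250,30],[0,0,0]],
  [0,[-60,-250,30],[0,0,0]],
  [0,[-60,-250,30],[0,0,0]],
  [0,[-60,-250,30],[0,0,0]],
  [0,[-60,-250,30],[0,0,0]],
])

```text
time_s: 44.5
eef_pos: [501.4, -183.7, 333.2]
ee_rot: [-0.0, 0.706, 0.708, 0.0]
force: [0.0, -0.2, -0.5]
grip_width: 0.005
grip_force: 0.0
```

```bash
python3 look.py
python3 - <<'E'
from h import *
c,d,P=cloud("top")
X,Y,Z=P[...,0],P[...,1],P[...,2]
for cc,a,q,r in comps(P,(Z>37)&(X>400)&(X<740)&(Y>-540),200): print(cc,a,r,np.percentile(q[:,2],[10,50,90]).round(1))
s=ctrl.sense(); print(s["time_s"],s["dq"].round(3),s["force"].round(1))
E
```

```text
[ 501.4 -183.7  333.2] [-0.     0.706  0.708  0.   ]
top [232. 300.] 378 [425.1 236.4 108.3  21.    2.4] 24.0
top [192. 307.] 378 [409.2 329.7 108.   20.5   2.3] 24.0
long local [ -1.1 -44.8  -0.1]
long local [-12.9  49.1  -0.2]
[466. 230.] 13964 [ 561.3 -296.4  514.7  289.1  -82. ] [484.5 626.1 633.4]
[332. 191.] 1754 [681.8  -6.3 129.9  82.8  81.5] [41.1 55.3 68.3]
[241. 198.] 1952 [672.1 215.6 130.6  91.6 -82.3] [47.7 51.5 69.1]
[137. 201.] 669 [658.9 457.   59.7  50.4 -30.4] [ 52.6  84.6 119.6]
[ 53. 261.] 1606 [502.5 647.3 219.3 191.1  -4.4] [40.4 54.4 61.7]
[130. 268.] 854 [492.9 471.6 105.2  81.5 -30.9] [44.2 71.9 90.1]
44.65 [-0.006  0.001  0.    -0.    -0.002 -0.001] [ 0.8  0.1 -0.1]
```

```bash
python3 -c "
from rig import ctrl
print(ctrl.finish_job())"
```

```text
the job is handed in; nothing more can be done
None
```

The job is handed in at about 45 s of the 208 s allowed, but no verdict came back: all five pins present are in their racks, the scanner read the label and lies flat on its rest, and the button was pressed fully and released at both ends of the batch; one long pin was knocked aside mid-run and I left it, since it still measured flat in its lane and within limits (−13 mm of ±18 along the lane, 49 mm of ±56 across the rack).

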